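Start the UV cure of a cemented lens

TASK

The cemented lens standing in the UV curing box is ready to cure: push the box's open lid fully shut, then on the sloping control box switch on the rocker by pressing its raised rear end down, next push in the middle one of the three square keys so that it stays down, and last press the big round start button all the way and let it come back up. Do it all just by pushing with the fingertips: pick nothing up, press no other key or button, and do not shift the lens, the control box or the loose parts and turntable around them.

Things in the scene. Friction and masses are not known exactly. Their poses are not given: they have to be found in the camera images.
- curing_box: UV curing box: white metal box 170 mm deep (its x) by 190 mm wide (its y), walls 70 mm high, heavy and does not move; origin at the centre of its underside, x points from its front (the side with the steel finger tab) to its hinge side, z up. Its open top has a hinged lid; a lens cell stands inside.
- lid (a joint): lid angle in rad: 0 = shut on the rim, larger = more open (starts 0.55 to 1.05, limit 1.3). White slab 170 x 190 mm, 20 mm thick, hinged along the rear rim; a 15 mm high finned heat sink covers its top from 18 to 76 mm from the hinge; a 20 mm long, 60 mm wide finger tab sticks out at the middle of the front edge. The stiff hinge leaves it where put; 2 to 5 N near the front pushes it down.
- lid_hinge (a point): middle of the lid's hinge line, 70 mm above the bench; the line runs along this point's y axis; the lid's front edge is 170 mm from it. Its frame is the curing box's and does not turn with the lid.
- lid_front (a point): point on the lid's outer (top) face, on its middle line, 150 mm from the hinge, 20 mm from the front edge: a place to push. Moves with the lid; its z points out of the top face, which lies 21 mm beyond the hinge line along that z (so 91 mm above the bench when shut).
- control_box: grey control box, sloping panel: 150 mm deep (its x), 190 mm wide (its y), 40 mm high in front, 80 mm at the rear, about 1.7 kg, loose on rubber feet. Origin: centre of its underside; x points from low front to high rear, y to its left. The panel rises 15 degrees to the rear. Rear row from left: black rocker, display, small round stop button, big round start button. Front row: three square keys.
- rocker (a joint): mains rocker at the panel's rear left, black paddle 40 mm (front to rear) by 24 mm, pivoting about its middle 9 mm above the panel: 0 = off (rear end raised, its top about 15 mm above the panel), 0.4 rad = on (rear end down, its top still about 7 mm above the panel). About 3 N on the rear end turns it, and it stays where it is left.
- rocker_rear_end (a point): on top of the rocker, 16 mm behind its pivot and 4 mm from its rear edge: the place to press. Moves with the rocker.
- start (a joint): travel of the start button in m: 0 = up, 0.006 = fully down. Sprung: 2 N to begin, 5 N fully down; comes back up by itself.
- start_top (a point): centre of the top of the start button: steel, round, 30 mm in diameter, at the panel's rear right, standing 13 mm above the panel when up; z is the panel's normal and the button travels along -z.
- stop (a joint): travel of the stop button in m, like the start button's: 0 = up, 0.006 = fully down. Steel, round, 16 mm in diameter, its centre 40 mm to the left of the start button's, 13 mm above the panel.
- key_left (a joint): travel of the left one of the three square keys in m: 0 = up, 0.006 = fully down. It takes about 3 N and stays where it is left, down included. 18 x 18 mm, grey; the three keys stand 40 mm apart.
- key_middle (a joint): travel of the middle one of the three square keys in m: 0 = up, 0.006 = fully down. It takes about 3 N and stays where it is left, down included. 18 x 18 mm, grey; the three keys stand 40 mm apart.
- key_middle_top (a point): centre of the top of the middle square key: 18 x 18 mm, grey, in the panel's front row, 12 mm above the panel when up, 6 mm when down; z is the panel's normal and the key travels along -z.
- key_right (a joint): travel of the right one of the three square keys in m: 0 = up, 0.006 = fully down. It takes about 3 N and stays where it is left, down included. 18 x 18 mm, grey; the three keys stand 40 mm apart.
- lens_cell: the lens in its dark round cell, 34 mm in diameter and 26 mm high, standing loose on the floor of the curing box (floor 6 mm above the bench); origin at the centre of its underside.
- objective_a: loose chrome microscope objective standing on its thread, 26 mm in diameter, 36 mm tall; origin at the centre of its underside. Not part of the job.
- objective_b: loose chrome microscope objective standing on its thread, 26 mm in diameter, 48 mm tall; origin at the centre of its underside. Not part of the job.
- objective_c: loose chrome microscope objective standing on its thread, 26 mm in diameter, 44 mm tall; origin at the centre of its underside. Not part of the job.
- objective_d: loose chrome microscope objective standing on its thread, 26 mm in diameter, 40 mm tall; origin at the centre of its underside. Not part of the job.
- dust_cap: loose red dust cap, a disc 32 mm in diameter, 13 mm high; origin at the centre of its underside. Not part of the job.
- focus_shaft: loose steel focus shaft lying along its x, 118 mm long with a knurled hub 32 mm in diameter at each end; origin under its middle on the bench. Not part of the job.
- lens_tray: loose clear acrylic lens tray 100 x 140 mm, 24 mm high; origin at the centre of its underside. Not part of the job.
- turntable_rim (a point): point on the top of the rim of the aluminium turntable (88 mm radius, 25 mm high) that carries the dismantled nosepiece, far out on the bench; the table turns freely. Not part of the job.

How it is judged:
By the outcome, as a careful person would: the job done as asked, in the order asked, and still so for the second after the job is handed in, with the robot touching nothing.
It also fails if it takes over 48 s, if anything falls off the work surface, if the arm or the gripper's body presses on something with over 40 N, if the wrist force passes 120 N, or if a joint passes its speed limit or range.

ROBOT

A 6-joint arm with a two-finger parallel gripper is mounted at the origin on the work surface. World frame = base frame: x ahead of the robot, y to its left, z up, the work surface at z = 0. Lengths are in m, angles in rad, forces in N, time in s.
With the tool pointing down it reaches from about 0.375 to 0.9 m from the base axis. Payload 3.1 kg.
Tool frame: the origin (TCP) lies at the very end of the fingers, on their centre line; the grasp point (between the pads) lies 19 mm behind it; z points along the fingers, y is the direction in which the jaws open and shut (so a half turn about z gives the same grasp; the last joint's range is limited). The gripper opens to 85 mm and grips with 20 to 120 N. Pads are 22 mm wide; open, the fingers measure 114 mm over their backs; the gripper's body (76 mm by 85 mm) begins 54 mm behind the grasp point. The pads swing forward as they close: fully open they stand 13 mm farther back than shut.
Start: joints at [1.131, 0.527, 1.433, -0, 1.181, -0.178], TCP at [0.161, 0.604, 0.231] pointing down, gripper open.
Joint ranges: [-3.08, 3.08], [-0.75, 2.2], [0.22, 2.44], [-1.43, 4.57], [0, 2.65], [-2.85, 2.85]. Speed limits (rad/s): [2.79, 2.79, 3.14, 3.14, 3.14, 3.14].

INTERFACE

Orientations are given as [roll, pitch, yaw] about the fixed x, y, z axes, in that order (R = Rz(yaw) Ry(pitch) Rx(roll)).
In Python, from station import robot gives the robot as it stands.
- The arm moves only by the shell command python3 -m crank 'ROWS'. ROWS is JSON, a list of rows, each a list of 5 numbers: the shift along the world's x, y, z in mm, then the turn about the world's z in rad, then the gripper command: -1 is fully open, 1 is shut, values between are in proportion. In form: [[dx, dy, dz, roll, grip], ...]. A call has 1 to 8 rows; each row is the pose to reach, as a shift and turn from the pose measured when the call began; what a row does not reach only later rows make up. A row lasts 1/8 s, in which the tool goes at most 62.5 mm and 10.7 degrees, less where a joint would pass 70% of its speed; a pose out of reach is approached as far as the arm can. A call with a gripper value outside its range is refused whole. The fingers move at their own pace and stop on an object; the grip force is fixed at half the most. Time passes only in rows, so rows that repeat a pose let the fingers close. It gives the time, the measured TCP pose, the force and the opening at its end, in the units of the state.
- robot.sense(): the state, without advancing time (a new reading comes with each control period).
- robot.snapshot(name): name is "scene" or "top"; returns the picture (480x640x3 uint8, red, green, blue); there is no depth.
- robot.camera_params(name): a dict with "camera_matrix" (3x3 intrinsics, pixels), "R" (3x3) and "t" (3): a world point X has camera coordinates R X + t. Camera axes: x right, y down, z forward; pixel columns grow to the right and rows downward; lengths in m; the calibration is good to about 2 mm. A picture is of the moment at which its call begins. camera_params takes no time and is no camera call.
- robot.job_done(): hands the job in, once; it reports no verdict.
The state is a dict: "time": time; "joint_pos": joint angles; "joint_vel": joint speeds; "joint_efforts": joint torques, N m; "ee_pos": TCP position; "ee_rot": TCP orientation; "ft_force": force on the tool from outside, world axes, zero at the start; "ft_torque": the same for the moment, N m; "grip_width": finger opening in m.
Only numpy, scipy, OpenCV 4.12 (cv2) and the standard library are available. Lean on these libraries where they do the work, as an engineer would, in place of code of your own. Each camera call takes 0.05 s, during which the arm holds its last target.

## Working session

There is one attempt and no reset: what is moved stays moved. The work goes in short steps, Python scripts to look and compute and a shell command to move; the robot and the scene stay as the last step left them, time stands still between calls to the robot, and variables do not carry over. Pictures are saved under pics/ and viewed, and the job is handed in when it is done.

```bash
mkdir -p pics
python3 - <<'E'
from station import robot
import cv2
print(robot.sense())
for n in("scene","top"):
    p=robot.camera_params(n);print(n,p)
    cv2.imwrite(f"pics/{n}0.png",robot.snapshot(n)[:,:,::-1])
E
```

```text
{'time': 0.0, 'joint_pos': array([ 1.13151237e+00,  5.28485107e-01,  1.43390316e+00,  1.55042984e-05,
        1.18138591e+00, -1.78501667e-01]), 'joint_vel': array([-1.53777099e-03,  4.98644952e-04, -1.16551595e-03, -2.08454992e-03,
       -2.18243771e-05,  8.56869612e-04]), 'joint_efforts': array([ 1.83775983e-04, -4.42355525e+01, -1.78025311e+01, -1.72101140e-04,
        8.35634535e-03,  3.99728080e-06]), 'ee_pos': array([0.16080821, 0.60322095, 0.23032171]), 'ee_rot': array([-3.13944834e+00, -4.01442528e-04,  2.88080403e+00]), 'ft_force': array([-0.22424498,  0.55661674,  0.03012422]), 'ft_torque': array([-0.02570658,  0.02319427, -0.02676759]), 'grip_width': 0.08551550319295698}
scene {'camera_matrix': array([[477.12811924,   0.        , 328.08235478],
       [  0.        , 477.12811924, 234.54259753],
       [  0.        ,   0.        ,   1.        ]]), 'R': array([[ 0.29286212,  0.95608161, -0.01182071],
       [ 0.53443977, -0.17393313, -0.82711631],
       [-0.79284671,  0.23591358, -0.56190646]]), 't': array([-0.07875765, -0.26551929,  1.67717637])}
top {'camera_matrix': array([[561.70088452,   0.        , 318.25253804],
       [  0.        , 561.70088452, 240.48208529],
       [  0.        ,   0.        ,   1.        ]]), 'R': array([[-0.00909767, -0.99993674, -0.00661492],
       [-0.99776587,  0.00951537, -0.0661266 ],
       [ 0.06618536,  0.00599854, -0.99778931]]), 't': array([-0.06765648,  0.5691643 ,  1.18681109])}
```

View pics/scene0.png

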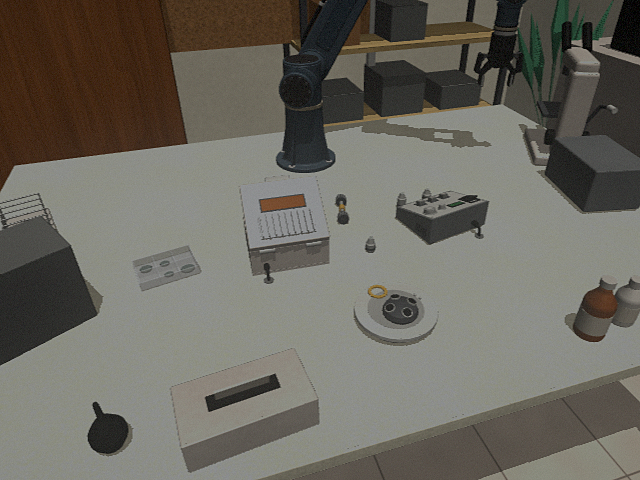

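View pics/top0.png

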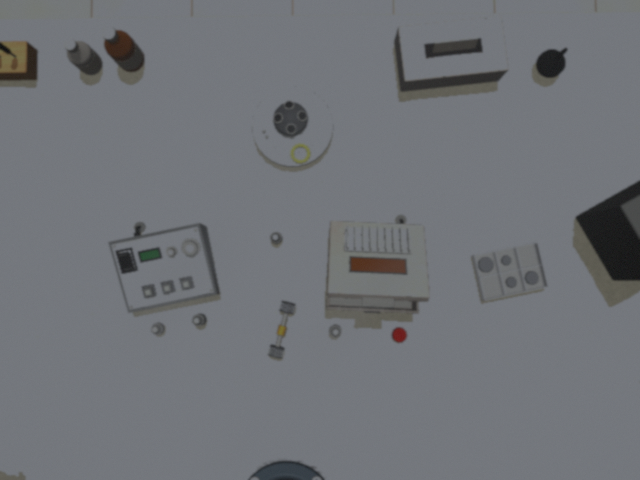

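Run:
```python
import cv2,numpy as np
t=cv2.imread("pics/top0.png");s=cv2.imread("pics/scene0.png")
def c(im,x0,y0,w,h,k,n):
    o=cv2.resize(im[y0:y0+h,x0:x0+w],None,fx=k,fy=k,interpolation=cv2.INTER_CUBIC)
    o=np.clip(o.astype(float)*1.5,0,255).astype(np.uint8)
    for g in range(0,w,20):
        cv2.putText(o,str(x0+g),(g*k,10),0,.4,(0,0,255),1);cv2.line(o,(g*k,0),(g*k,h*k),(0,0,255) ,1) if g%20==0 and 0 else cv2.line(o,(g*k,12),(g*k,18),(0,0,255),1)
    for g in range(0,h,20):
        cv2.putText(o,str(y0+g),(0,g*k+4),0,.4,(0,0,255),1);cv2.line(o,(28,g*k),(34,g*k),(0,0,255),1)
    cv2.imwrite(n,o)
c(t,100,212,130,110,5,"pics/t_ctrl.png")
c(t,310,205,135,130,5-1,"pics/t_box.png")
c(s,380,175,120,75,6,"pics/s_ctrl.png")
c(s,225,165,135,115,5,"pics/s_box.png")
```

```text
(no output)
```

View pics/t_ctrl.png

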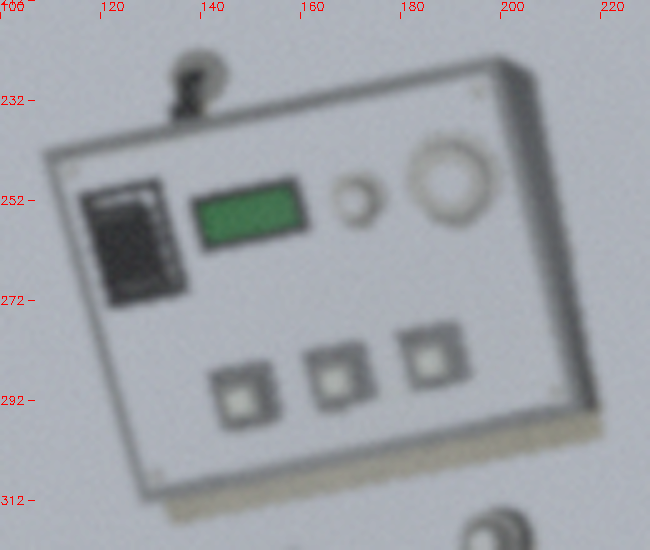

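View pics/t_box.png

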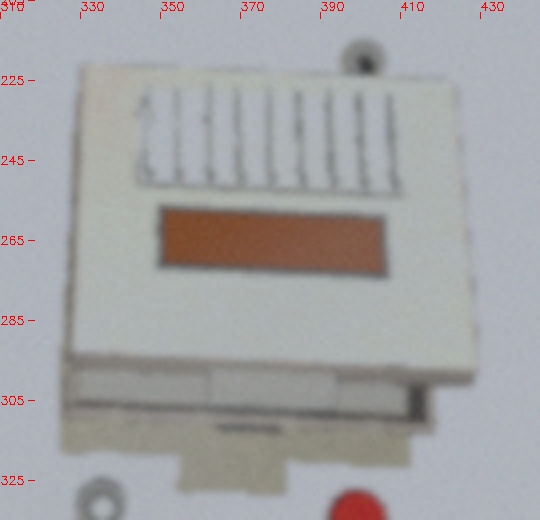

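View pics/s_ctrl.png

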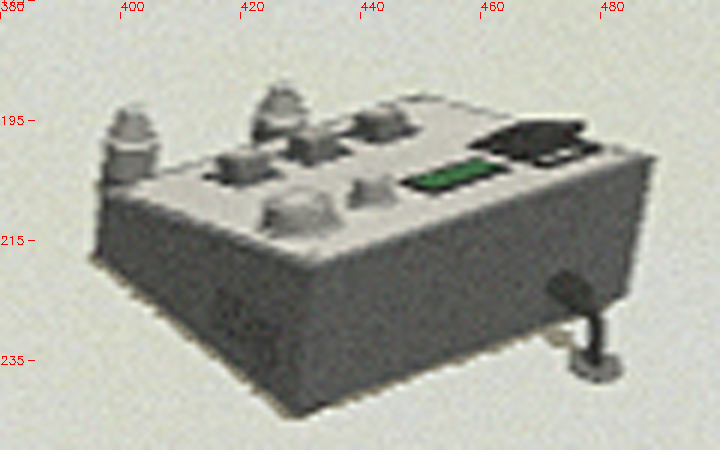

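View pics/s_box.png

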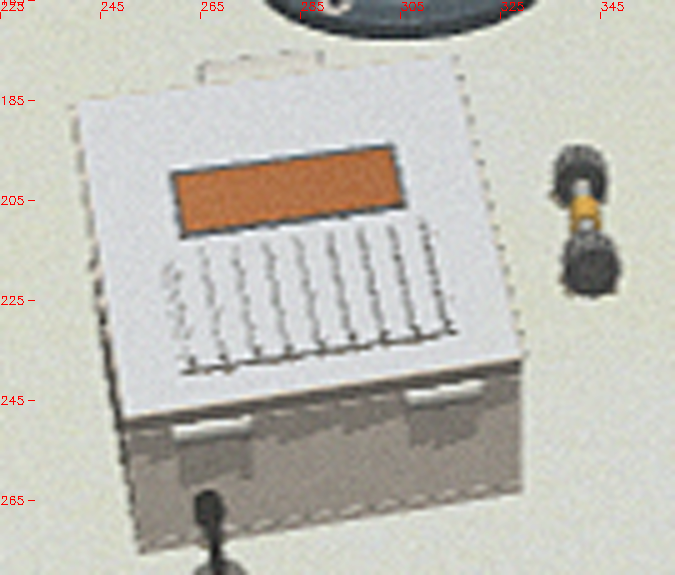

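```bash
cat > fit.py <<'E'
from station import robot
import numpy as np
from scipy.optimize import least_squares
P={n:robot.camera_params(n) for n in("scene","top")}
def proj(n,X):
    p=P[n];c=p["R"]@X+p["t"];u=p["camera_matrix"]@c;return u[:2]/u[2]
def ray(n,uv,z=None):
    p=P[n];d=p["R"].T@np.linalg.solve(p["camera_matrix"],[*uv,1]);o=-p["R"].T@p["t"];return o,d
def Rz(a):return np.array([[np.cos(a),-np.sin(a),0],[np.sin(a),np.cos(a),0],[0,0,1]])
def ctrl(q,X):return np.array([q[0],q[1],0])+Rz(q[2])@X
def lidp(q,d,y,h):
    a=q[3];return np.array([q[0],q[1],0])+Rz(q[2])@np.array([.085-d*np.cos(a)+h*np.sin(a),y,.07+d*np.sin(a)+h*np.cos(a)])
E
python3 - <<'E'
from fit import *
np.set_printoptions(precision=4,suppress=True)
obs=[("top",(109,242.6),(.075,.095,.08)),("top",(200.4,223.6),(.075,-.095,.08)),("top",(129,311.4),(-.075,.095,.04)),("top",(217,293),(-.075,-.095,.04)),
("scene",(432.5,218.3),(.075,-.095,.08)),("scene",(489.2,201.2),(.075,.095,.08)),("scene",(396.7,205.5),(-.075,-.095,.04)),("scene",(450.8,190.8),(-.075,.095,.04))]
f=lambda q:np.concatenate([proj(n,ctrl(q,np.array(X)))-uv for n,uv,X in obs])
r=least_squares(f,[.45,.35,0.2]);q=r.x;print("ctrl",q,"\n",r.fun.reshape(-1,2));np.save("q.npy",q)
# features: intersect top ray with plane offset h above panel -> box coords
s,c=np.sin(np.radians(15)),np.cos(np.radians(15));n=Rz(q[2])@np.array([-s,0,c]);p0=ctrl(q,np.array([0,0,.06]))
for nm,cam,uv,h in [("keyL","top",(148.2,291.8),.012),("keyM","top",(167,287.5),.012),("keyR","top",(186,284),.012),("start","top",(190.6,248),.013),("stop","top",(171.6,252),.013),("rockcent(dark)","top",(125.5,261),.011),("rockrear","top",(123.5,253),.015),
 ("keyM","scene",(432.3,198.2),.012),("keyR","scene",(420.6,201.8),.012),("start","scene",(429.8,208.5),.013),("stop","scene",(442,205),.013)]:
    o,d=ray(cam,uv);t=np.dot(p0+h*n-o,n)/np.dot(d,n);X=o+t*d;b=Rz(q[2]).T@(X-np.array([q[0],q[1],0]));print(nm,cam,X,"box",b, "along",(b[0]+h*s)/c)
obs=[("top",(330.75,221.2),(0,.095,.021)),("top",(424.2,225),(0,-.095,.021)),("top",(327.5,293.3),(.17,.095,.021)),("top",(428.7,297.8),(.17,-.095,.021)),
("scene",(240.5,186),(.17,-.095,.021)),("scene",(316.2,177),(.17,.095,.021)),("scene",(250,247.5),(0,-.095,.021)),("scene",(329.2,237.5),(0,.095,.021))]
f=lambda q:np.concatenate([proj(n,lidp(q,*X))-uv for n,uv,X in obs])
r=least_squares(f,[.45,-.15,0,.8]);q=r.x;print("box",q,"\n",r.fun.reshape(-1,2));np.save("b.npy",q)
print("lidfront",lidp(q,.15,0,.021),lidp(q,.17,0,.021),lidp([*q[:3],0],.15,0,.021),lidp([*q[:3],0],.17,0,.021), "hinge",lidp(q,0,0,0))
for nm,uv,z in [("objA",(335,331),.04),("cap",(399,335),.013),("objtop1",(157.5,328),.04),("objtop2",(199,320),.045),("o",(275.5,238.5),.04),("hub",(288,308),.03),("hub2",(276,352),.03)]:
    o,d=ray("top",uv);print(nm,o+d*(z-o[2])/d[2])
E
```

```text
ctrl [0.5121 0.2478 0.192 ] 
 [[-0.7211 -1.6722]
 [-0.7958 -1.2446]
 [-0.9379  0.7798]
 [ 0.0405  1.0029]
 [-1.0358  0.9219]
 [-0.4762 -0.6272]
 [-0.7654  0.6306]
 [-1.1811 -0.871 ]]
keyL top [0.463  0.2784 0.0611] box [-0.0424  0.0394  0.0611] along -0.04065965018655212
keyM top [0.4715 0.2396 0.0613] box [-0.0415 -0.0003  0.0613] along -0.03970012254139828
keyR top [0.4783 0.2004 0.0611] box [-0.0422 -0.04    0.0611] along -0.040482386245424634
start top [0.5515 0.1868 0.0807] box [ 0.027  -0.0674  0.0807] along 0.03147661681634505
stop top [0.5437 0.2255 0.0806] box [ 0.0268 -0.0279  0.0806] along 0.03121280967971899
rockcent(dark) top [0.5264 0.3199 0.0788] box [0.0277 0.0681 0.0788] along 0.03166890850129796
rockrear top [0.5423 0.3213 0.0872] box [0.0437 0.0664 0.0872] along 0.049226144370268676
keyM scene [0.4867 0.2334 0.065 ] box [-0.0277 -0.0093  0.065 ] along -0.025505698067380837
keyR scene [0.4945 0.1942 0.065 ] box [-0.0275 -0.0492  0.065 ] along -0.0252745587964501
start scene [0.5601 0.1862 0.0829] box [ 0.0353 -0.0696  0.0829] along 0.04007104987014474
stop scene [0.5548 0.2239 0.0835] box [ 0.0374 -0.0316  0.0835] along 0.042189567230643286
box [ 0.5061 -0.1869 -0.0616  0.5136] 
 [[-0.5725 -2.0949]
 [-0.2201 -1.0532]
 [-0.7341  0.2229]
 [ 0.2287  1.1328]
 [-1.2305 -0.8064]
 [-0.5694 -1.0111]
 [-1.0462  0.055 ]
 [ 0.7311 -1.7122]]
lidfront [ 0.4708 -0.1847  0.162 ] [ 0.4534 -0.1836  0.1718] [ 0.4412 -0.1829  0.091 ] [ 0.4212 -0.1817  0.091 ] hinge [ 0.5909 -0.1921  0.07  ]
objA [ 0.3776 -0.1063  0.04  ]
cap [ 0.3655 -0.2431  0.013 ]
objtop1 [0.387  0.2646 0.04  ]
objtop2 [0.4032 0.1767 0.045 ]
o [0.5721 0.0171 0.04  ]
hub [ 0.4256 -0.0079  0.03  ]
hub2 [0.334  0.0178 0.03  ]
```

Pictures: the top view shows the control box with its panel corners near (109,243), (200,224), (217,293) and (129,311), the middle key near (167,287) and start near (191,248). It shows the lid's front edge at (327,293)–(429,298). The fit gives a lid angle of about 0.51, with heights and sizes matching what was given. I'll shut the fingers and travel to the lid.

```bash
python3 -m crank '[[40,-50,20,0.1,1],[80,-100,30,0.2,1],[120,-150,30,0.2,1],[160,-200,30,0.2,1],[200,-250,30,0.2,1],[240,-300,30,0.2,1],[280,-350,30,0.2,1],[300,-390,30,0.2,1]]'
python3 -m crank '[[0,-60,0,0,1],[0,-120,0,0,1],[0,-180,0,0,1],[0,-240,0,0,1],[0,-300,0,0,1],[0,-360,0,0,1],[0,-395,0,0,1],[0,-395,0,0,1]]'
```

```text
time: 1.1
ee_pos: [0.4623, 0.2115, 0.2603]
ee_rot: [-3.14, 0.0, 3.08]
ft_force: [-0.0, 0.6, 0.4]
grip_width: 0.0001
time: 2.1
ee_pos: [0.4623, -0.186, 0.2599]
ee_rot: [-3.14, 0.0, 3.076]
ft_force: [-0.1, 0.5, -0.2]
grip_width: 0.0
```

```bash
python3 -m crank '[[8,2,-40,0,1],[16,2,-80,0,1],[16,2,-84,0,1],[16,2,-84,0,1]]'
python3 - <<'E'
from station import robot
import cv2,numpy as np
a=robot.snapshot("scene")[:,:,::-1];b=robot.snapshot("top")[:,:,::-1]
a=cv2.resize(a[130:290,220:380],None,fx=2.5,fy=2.5,interpolation=2);b=cv2.resize(b[200:360,300:460],None,fx=2.5,fy=2.5,interpolation=2)
cv2.imwrite("pics/l1.png",cv2.convertScaleAbs(np.hstack([a,b]),alpha=1.4))
E
```

```text
time: 2.6
ee_pos: [0.4783, -0.1832, 0.1763]
ee_rot: [-3.14, -0.0, 3.077]
ft_force: [0.3, 0.0, 0.0]
grip_width: -0.0
```

View pics/l1.png

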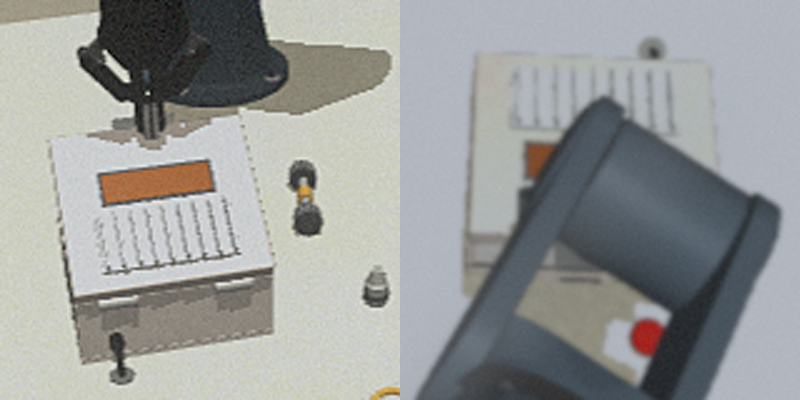

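The picture shows the shut fingertips just above the lid's front middle, with the finger tab behind them. Next I push down along the arc.

```bash
python3 -m crank '[[-5,0,-14,0,1],[-10,0,-24,0,1],[-15,0,-34,0,1],[-20,0,-44,0,1],[-24,0,-54,0,1],[-27,0,-62,0,1]]'
python3 -m crank '[[-2,0,-6,0,1],[-4,0,-12,0,1],[-5,0,-18,0,1],[-5,0,-22,0,1]]'
```

```text
time: 3.45
ee_pos: [0.4515, -0.1837, 0.1145]
ee_rot: [-3.139, 0.002, 3.076]
ft_force: [0.6, 1.7, 0.7]
grip_width: -0.0002
time: 3.95
ee_pos: [0.4462, -0.1838, 0.0921]
ee_rot: [-3.139, 0.001, 3.077]
ft_force: [-1.5, -0.3, 1.6]
grip_width: 0.0005
```

```bash
python3 -m crank '[[0,0,-2,0,1],[0,0,-2,0,1]]';python3 -m crank '[[0,0,-2,0,1],[0,0,-2,0,1]]'
```

```text
time: 4.2
ee_pos: [0.446, -0.1838, 0.091]
ee_rot: [-3.139, 0.001, 3.077]
ft_force: [-2.5, -0.4, 9.1]
grip_width: 0.0
time: 4.45
ee_pos: [0.446, -0.1838, 0.0909]
ee_rot: [-3.138, 0.002, 3.077]
ft_force: [-3.1, 1.7, 18.7]
grip_width: -0.0002
```

Firm stop at z = 0.0909 (91 mm expected) with the force rising, so the lid is shut. I'll lift off and work out the panel targets.

```bash
python3 -m crank '[[0,0,30,0,1],[0,0,80,0.1,1],[0,50,110,0.2,1],[0,110,110,0.25,1],[0,170,110,0.25,1],[0,230,110,0.25,1],[10,290,110,0.25,1],[20,350,110,0.25,1]]'
python3 - <<'E'
from fit import *
import cv2
a=robot.snapshot("scene")[:,:,::-1];b=robot.snapshot("top")[:,:,::-1]
a=cv2.resize(a[140:300,220:380],None,fx=2.5,fy=2.5,interpolation=2);b=cv2.resize(b[190:350,300:460],None,fx=2.5,fy=2.5,interpolation=2)
cv2.imwrite("pics/l2.png",cv2.convertScaleAbs(np.hstack([a,b]),alpha=1.4))
q=np.load("q.npy");s,c=np.sin(np.radians(15)),np.cos(np.radians(15))
for n,al,y,h in [("rock off",.047,.067,.015),("rock on",.048,.067,.007),("key up",-.0402,0,.012),("key down",-.0402,0,.006),("start up",.0313,-.0675,.013),("start down",.0313,-.0675,.007)]:
    print(n,np.round(ctrl(q,np.array([al*c-h*s,y,.06+al*s+h*c])),4))
E
```

```text
time: 5.45
ee_pos: [0.4661, 0.168, 0.2009]
ee_rot: [-3.138, 0.002, -2.956]
ft_force: [0.9, -0.4, -0.1]
grip_width: 0.0001
rock off [0.5401 0.3214 0.0867]
rock on [0.5431 0.322  0.0792]
key up [0.471  0.2398 0.0612]
key down [0.4725 0.24   0.0554]
start up [0.5514 0.1866 0.0807]
start down [0.5529 0.1869 0.0749]
```

View pics/l2.png

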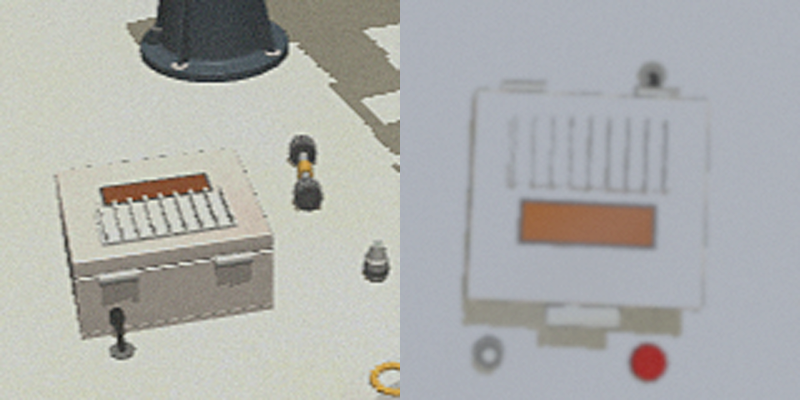

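The lid is seen flat and flush, the tab pointing to the robot and nothing around it moved. Now the rocker.

```bash
python3 -m crank '[[25,50,0,0,1],[50,100,-20,0,1],[76,150,-50,0,1],[76,153.5,-90,0,1],[76,153.5,-98,0,1],[76,153.5,-98,0,1]]'
python3 - <<'E'
from station import robot
import cv2,numpy as np
a=robot.snapshot("scene")[:,:,::-1];b=robot.snapshot("top")[:,:,::-1]
a=cv2.resize(a[150:250,390:510],None,fx=3.3,fy=3.3,interpolation=2);b=cv2.resize(b[220:320,90:210],None,fx=3.3,fy=3.3,interpolation=2)
cv2.imwrite("pics/r1.png",cv2.convertScaleAbs(np.hstack([a,b]),alpha=1.4))
E
```

```text
time: 6.3
ee_pos: [0.5423, 0.3236, 0.1027]
ee_rot: [-3.139, 0.003, -2.949]
ft_force: [-0.3, 0.7, 0.2]
grip_width: -0.0001
```

View pics/r1.png

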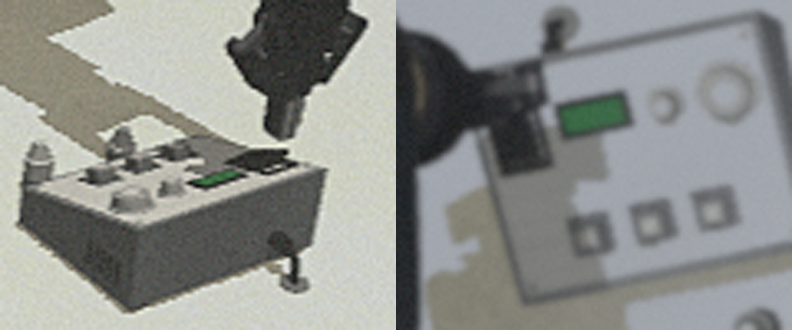

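The tip hangs over the rocker's rear end in both views, so I press.

```bash
python3 -m crank '[[0,-1.5,-8,0,1],[0,-1.5,-12,0,1],[0,-1.5,-15,0,1],[1,-1.5,-18,0,1],[1,-1.5,-21,0,1]]';python3 -m crank '[[0,0,-2,0,1],[0,0,-2,0,1]]'
```

```text
time: 7.02
ee_pos: [0.5457, 0.323, 0.0841]
ee_rot: [-3.14, 0.009, -2.949]
ft_force: [1.3, -0.3, 3.1]
grip_width: 0.0001
time: 7.28
ee_pos: [0.5463, 0.3231, 0.0822]
ee_rot: [-3.14, 0.011, -2.949]
ft_force: [1.2, -0.6, 1.3]
grip_width: 0.0002
```

```bash
python3 -m crank '[[-1,0,-2,0,1],[-1,0,-2,0,1]]';python3 -m crank '[[0,0,-2,0,1],[0,0,-2,0,1]]'
```

```text
time: 7.52
ee_pos: [0.5464, 0.3232, 0.0807]
ee_rot: [-3.14, 0.013, -2.949]
ft_force: [4.1, -1.3, 3.0]
grip_width: -0.0004
time: 7.78
ee_pos: [0.5466, 0.3232, 0.0804]
ee_rot: [-3.14, 0.014, -2.949]
ft_force: [-0.3, -2.2, 11.9]
grip_width: 0.0001
```

Run:
```python
from station import robot
import cv2,numpy as np
a=robot.snapshot("scene")[:,:,::-1];b=robot.snapshot("top")[:,:,::-1]
a=cv2.resize(a[150:250,390:510],None,fx=3.3,fy=3.3,interpolation=2);b=cv2.resize(b[220:320,90:210],None,fx=3.3,fy=3.3,interpolation=2)
cv2.imwrite("pics/r2.png",cv2.convertScaleAbs(np.hstack([a,b]),alpha=1.4))
```

```text
(no output)
```

View pics/r2.png

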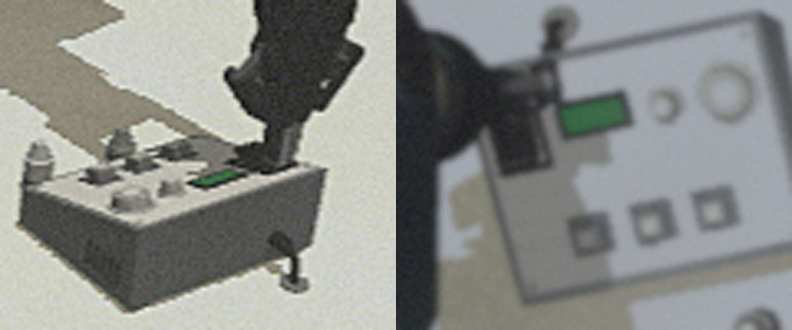

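```bash
python3 -m crank '[[-1,0,-1.5,0,1],[-1,0,-1.5,0,1]]';python3 -m crank '[[0,0,20,0,1],[0,-20,60,0,1],[-20,-60,90,0,1],[-30,-110,100,0,1],[-40,-140,100,0,1],[-40,-140,100,0,1]]'
python3 - <<'E'
from station import robot
import cv2,numpy as np
a=robot.snapshot("scene")[:,:,::-1];b=robot.snapshot("top")[:,:,::-1]
cv2.imwrite("pics/sc3.png",a);cv2.imwrite("pics/tp3.png",b)
a=cv2.resize(a[170:250,390:510],None,fx=3.3,fy=3.3,interpolation=2);b=cv2.resize(b[230:310,90:210],None,fx=3.3,fy=3.3,interpolation=2)
cv2.imwrite("pics/r3.png",cv2.convertScaleAbs(np.hstack([a,b]),alpha=1.8))
E
```

```text
time: 8.12
ee_pos: [0.5466, 0.3233, 0.0806]
ee_rot: [-3.14, 0.017, -2.949]
ft_force: [0.9, -1.3, 10.3]
grip_width: 0.0003
time: 8.88
ee_pos: [0.5042, 0.1817, 0.1799]
ee_rot: [-3.14, 0.012, -2.952]
ft_force: [0.2, 0.7, 0.5]
grip_width: -0.0003
```

View pics/r3.png

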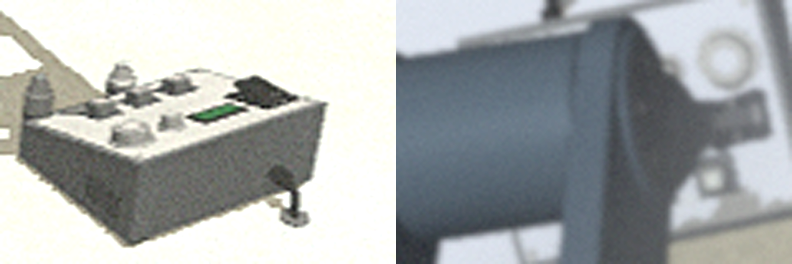

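Run:
```python
from fit import *
import cv2
im=cv2.imread("pics/sc3.png");k=10;x0,y0=450,180
q=np.load("q.npy");s,c=np.sin(np.radians(15)),np.cos(np.radians(15))
outs=[]
for th in(.2,-.1,-.2):
    o=cv2.convertScaleAbs(cv2.resize(im[y0:y0+40,x0:x0+38],None,fx=k,fy=k,interpolation=2),alpha=1.6)
    pts=[]
    for a,b in[(.02,.012),(.02,-.012),(-.02,-.012),(-.02,.012)]:
        al=.031+a*np.cos(th)-.003*np.sin(th);h=.009+.0025*np.cos(th)+a*np.sin(th)
        X=ctrl(q,np.array([al*c-h*s,.0675+b,.06+al*s+h*c]));u=proj("scene",X)+np.array([.8,0]);pts.append((u-[x0-.5,y0-.5])*k)
    cv2.polylines(o,[np.int32(pts)],True,(0,0,255),1)
    outs.append(o[:, :260])
cv2.imwrite("pics/r4.png",np.hstack(outs))
```

```text
(no output)
```

View pics/r4.png

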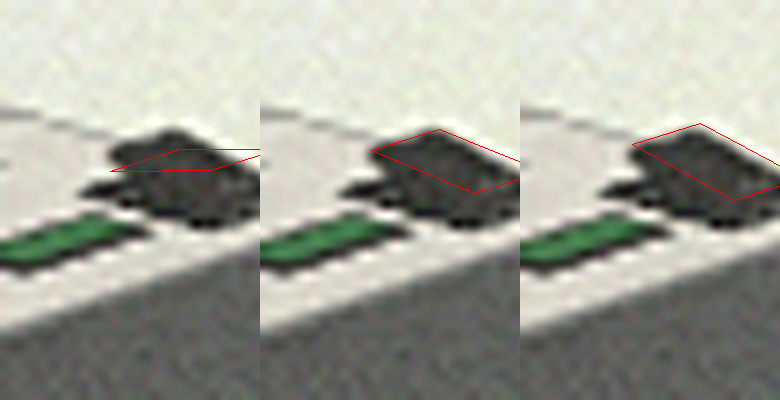

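The rocker's rear end is now low and its front raised. The measured stop at z = 0.0805 matches the computed fully-on height of 0.0803. Next is the middle key.

```bash
python3 -m crank '[[-17,30,-20,0,1],[-33.5,58,-60,0,1],[-33.5,58,-95,0,1],[-33.5,58,-105,0,1],[-33.5,58,-105,0,1]]'
python3 - <<'E'
from station import robot
import cv2,numpy as np
a=robot.snapshot("scene")[:,:,::-1];b=robot.snapshot("top")[:,:,::-1]
a=cv2.resize(a[170:250,390:510],None,fx=3.3,fy=3.3,interpolation=2);b=cv2.resize(b[230:310,90:210],None,fx=3.3,fy=3.3,interpolation=2)
cv2.imwrite("pics/k1.png",cv2.convertScaleAbs(np.hstack([a,b]),alpha=1.6))
E
```

```text
time: 9.6
ee_pos: [0.4726, 0.2421, 0.0745]
ee_rot: [-3.141, 0.014, -2.949]
ft_force: [-0.2, -0.3, 0.5]
grip_width: -0.0001
```

View pics/k1.png

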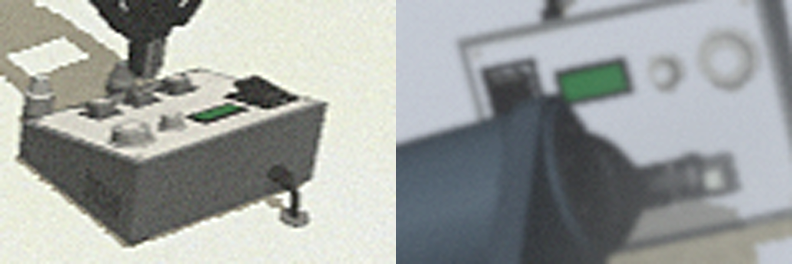

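Run:
```python
from fit import *
import cv2
b=robot.snapshot("top")[:,:,::-1]
x0,y0,k=140,260,10
o=cv2.convertScaleAbs(cv2.resize(b[y0:y0+50,x0:x0+70],None,fx=k,fy=k,interpolation=2),alpha=1.7)
s=robot.sense();p=s["ee_pos"];yaw=s["ee_rot"][2]
pts=[(proj("top",p+Rz(yaw)@np.array([a,b_,0]))-[x0-.5,y0-.5])*k for a,b_ in[(.011,.0145),(.011,-.0145),(-.011,-.0145),(-.011,.0145)]]
cv2.polylines(o,[np.int32(pts)],True,(0,0,255),1)
cv2.imwrite("pics/k2.png",o)
```

```text
(no output)
```

View pics/k2.png

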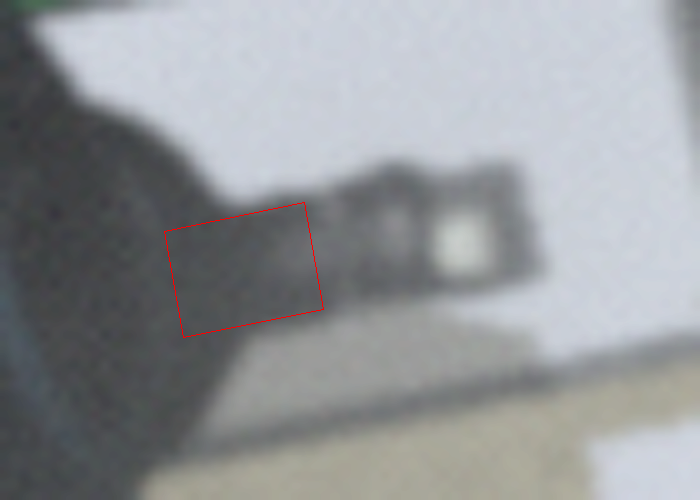

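```bash
python3 -m crank '[[-2,-2,-6,0,1],[-2,-2,-9,0,1],[-2,-2,-11,0,1],[-1.5,-2,-13,0,1],[-1,-2,-15,0,1]]';python3 -m crank '[[0,0,-1.5,0,1],[0,0,-1.5,0,1]]'
```

```text
time: 10.38
ee_pos: [0.4727, 0.2398, 0.0613]
ee_rot: [-3.141, 0.018, -2.95]
ft_force: [0.5, -0.3, 2.2]
grip_width: 0.0003
time: 10.62
ee_pos: [0.4731, 0.2399, 0.0598]
ee_rot: [-3.141, 0.019, -2.95]
ft_force: [0.7, -0.1, 2.4]
grip_width: 0.0001
```

```bash
python3 -m crank '[[0,0,-1.5,0,1],[0,0,-1.5,0,1]]';python3 -m crank '[[0,0,-1.5,0,1],[0,0,-1.5,0,1]]'
```

```text
time: 10.88
ee_pos: [0.4734, 0.24, 0.0584]
ee_rot: [-3.141, 0.019, -2.95]
ft_force: [0.8, 0.4, 2.7]
grip_width: -0.0
time: 11.12
ee_pos: [0.4737, 0.2401, 0.0574]
ee_rot: [-3.141, 0.02, -2.95]
ft_force: [-1.2, -0.6, 5.6]
grip_width: 0.0002
```

```bash
python3 -m crank '[[0,0,-1.5,0,1],[0,0,-1.5,0,1]]';python3 -m crank '[[0,0,-0.5,0,1],[0,0,-0.5,0,1]]'
```

```text
time: 11.38
ee_pos: [0.4738, 0.2401, 0.0571]
ee_rot: [-3.141, 0.021, -2.95]
ft_force: [-2.9, -1.0, 12.0]
grip_width: -0.0
time: 11.62
ee_pos: [0.4737, 0.2401, 0.0573]
ee_rot: [-3.141, 0.021, -2.95]
ft_force: [-1.4, -0.6, 8.6]
grip_width: 0.0
```

The key bottomed at z = 0.0572 (0.0577 expected) with 12 N. I'll lift and go above the start button.

```bash
python3 -m crank '[[0,0,20,0,1],[0,0,60,0,1],[30,-20,70,0,1],[60,-40,70,0,1],[76,-54,60,0,1],[76,-54,40,0,1],[76,-54,40,0,1]]'
python3 - <<'E'
from station import robot
import cv2,numpy as np
a=robot.snapshot("scene")[:,:,::-1];b=robot.snapshot("top")[:,:,::-1]
a=cv2.resize(a[170:250,390:510],None,fx=3.3,fy=3.3,interpolation=2);b=cv2.resize(b[230:310,90:210],None,fx=3.3,fy=3.3,interpolation=2)
cv2.imwrite("pics/s1.png",cv2.convertScaleAbs(np.hstack([a,b]),alpha=1.6))
E
```

```text
time: 12.5
ee_pos: [0.5471, 0.1854, 0.0946]
ee_rot: [-3.141, 0.014, -2.95]
ft_force: [-0.2, 0.2, -0.2]
grip_width: -0.0
```

View pics/s1.png

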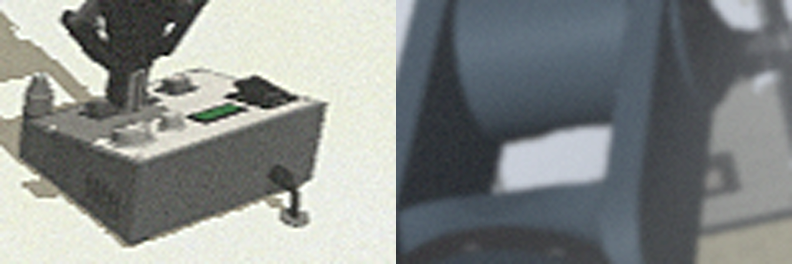

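Run:
```python
from fit import *
p=robot.sense()["ee_pos"];yaw=robot.sense()["ee_rot"][2]
f=lambda X:(proj("scene",X)-[390,170])*3.3
print(f(p),[f(p+Rz(yaw)@np.array([a,b,0])).round() for a,b in[(.011,.0145),(.011,-.0145),(-.011,-.0145),(-.011,.0145)]],f(np.array([.5514,.1866,.0807])),f(np.array([.5437,.2255,.0806])))
```

```text
[126.29981336 105.0657821 ] [array([103., 103.]), array([132.,  94.]), array([150., 107.]), array([120., 116.])] [126.39197067 123.96877727] [166.2141574  111.49921387]
```

Run:
```python
from fit import *
import cv2
q=np.load("q.npy");s,c=np.sin(np.radians(15)),np.cos(np.radians(15))
def W(al,y,h):return ctrl(q,np.array([al*c-h*s,y,.06+al*s+h*c]))
outs=[]
for cam,f,(x0,y0,w,h,k) in [("scene","pics/scene0.png",(394,185,100,50,8)),("top","pics/top0.png",(105,220,115,95,6))]:
    o=cv2.convertScaleAbs(cv2.resize(cv2.imread(f)[y0:y0+h,x0:x0+w],None,fx=k,fy=k,interpolation=2),alpha=1.5)
    def pl(P,col):cv2.polylines(o,[np.int32([(proj(cam,X)-[x0-.5,y0-.5])*k for X in P])],True,col,1)
    pl([W(a/c,b,0) for a,b in[(.075,.095),(.075,-.095),(-.075,-.095),(-.075,.095)]],(255,0,0))
    for y in(-.04,0,.04):
        for hh in(0,.012):pl([W(-.0402+a,y+b,hh) for a,b in[(.009,.009),(.009,-.009),(-.009,-.009),(-.009,.009)]],(0,0,255))
    for y,r in((-.0675,.015),(-.0275,.008)):
        for hh in(0,.013):pl([W(.0313+r*np.cos(t),y+r*np.sin(t),hh) for t in np.linspace(0,6.28,24)],(0,0,255))
    cv2.imwrite(f"pics/ov_{cam}.png",o)
```

```text
(no output)
```

View pics/ov_scene.png

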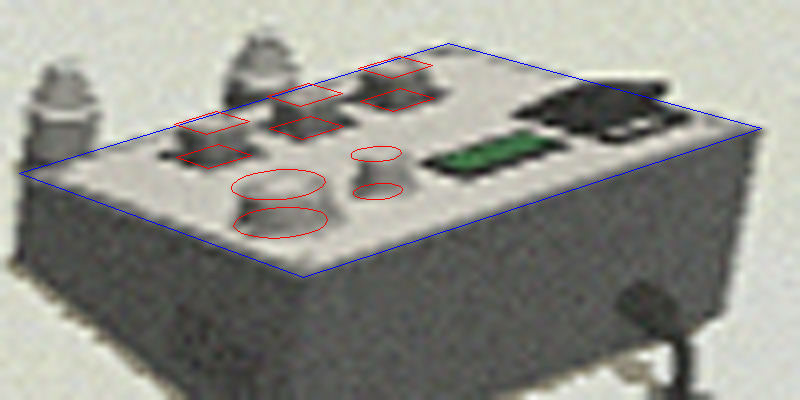

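View pics/ov_top.png

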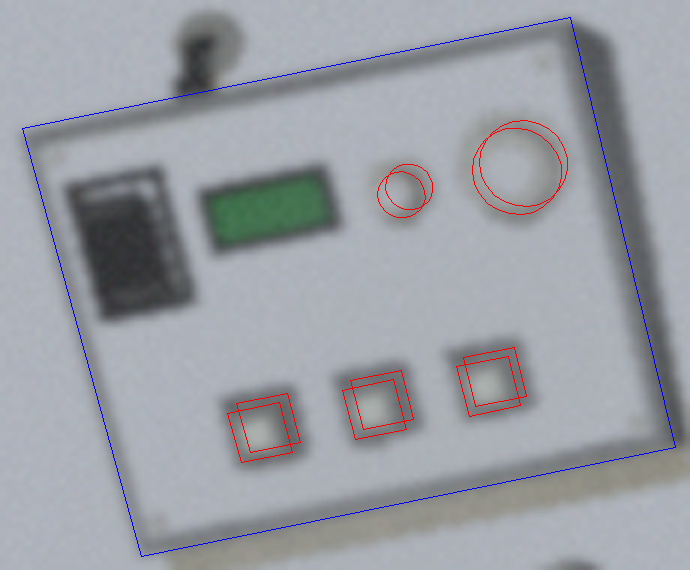

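The overlay shows my model agreeing with the top view, while the scene view differs by about 1.5 px. A fingertip aimed slightly to the rear of nominal is inside the 30 mm button either way. I press until it hits a hard stop.

```bash
python3 -m crank '[[5,1,-4,0,1],[6,1,-8,0,1],[6,1,-10,0,1],[6,1,-12,0,1]]';python3 -m crank '[[0,0,-2,0,1],[0,0,-2,0,1]]';python3 -m crank '[[0,0,-2,0,1],[0,0,-2,0,1]]'
```

```text
time: 13.1
ee_pos: [0.5545, 0.1872, 0.0844]
ee_rot: [-3.141, 0.018, -2.949]
ft_force: [0.6, -0.6, 0.2]
grip_width: 0.0002
time: 13.35
ee_pos: [0.5548, 0.1872, 0.0826]
ee_rot: [-3.141, 0.019, -2.949]
ft_force: [-0.3, -0.2, 2.9]
grip_width: 0.0001
time: 13.6
ee_pos: [0.5552, 0.1873, 0.0809]
ee_rot: [-3.141, 0.02, -2.949]
ft_force: [-0.4, 0.3, 3.6]
grip_width: -0.0001
```

```bash
python3 -m crank '[[-0.5,0,-2,0,1],[-0.5,0,-2,0,1]]';python3 -m crank '[[-0.5,0,-1.5,0,1],[-0.5,0,-1.5,0,1]]';python3 -m crank '[[0,0,-1.5,0,1],[0,0,-1.5,0,1]]'
```

```text
time: 13.85
ee_pos: [0.5555, 0.1874, 0.0792]
ee_rot: [-3.141, 0.022, -2.949]
ft_force: [1.4, -0.4, 4.6]
grip_width: 0.0001
time: 14.1
ee_pos: [0.5558, 0.1874, 0.078]
ee_rot: [-3.141, 0.024, -2.949]
ft_force: [1.3, 1.1, 4.7]
grip_width: -0.0001
time: 14.35
ee_pos: [0.5561, 0.1875, 0.0772]
ee_rot: [-3.141, 0.025, -2.949]
ft_force: [-0.3, 0.5, 8.9]
grip_width: 0.0001
```

```bash
python3 -m crank '[[0,0,-1.5,0,1],[0,0,-1.5,0,1]]';python3 -m crank '[[0,0,-1,0,1],[0,0,-1,0,1]]'
```

```text
time: 14.6
ee_pos: [0.5561, 0.1875, 0.077]
ee_rot: [-3.141, 0.025, -2.949]
ft_force: [-1.7, 1.0, 12.6]
grip_width: -0.0005
time: 14.85
ee_pos: [0.5561, 0.1875, 0.0771]
ee_rot: [-3.14, 0.026, -2.949]
ft_force: [-1.2, -0.2, 10.9]
grip_width: -0.0002
```

Hard stop, about 6 mm after first contact. I'll lift off, move clear and check everything.

```bash
python3 -m crank '[[0,0,10,0,1],[0,0,40,0,1],[0,0,90,0,1],[-30,-60,130,0,1],[-60,-120,150,0,1],[-60,-170,150,0,1],[-60,-200,150,0,1],[-60,-200,150,0,1]]'
python3 - <<'E'
from station import robot
import cv2,numpy as np
A=robot.snapshot("scene")[:,:,::-1];B=robot.snapshot("top")[:,:,::-1]
cv2.imwrite("pics/scf.png",A);cv2.imwrite("pics/tpf.png",B)
z=lambda im,x,y:cv2.resize(im[y:y+60,x:x+100],None,fx=4,fy=4,interpolation=2)
S=cv2.imread("pics/scene0.png");T=cv2.imread("pics/top0.png")
z2=lambda im:cv2.resize(im[215:335,100:230],(400,300),interpolation=2)
cv2.imwrite("pics/f1.png",cv2.convertScaleAbs(np.vstack([np.hstack([z(S,394,180),z(A,394,180)]),np.hstack([z2(T),z2(B)])]),alpha=1.6))
E
```

```text
time: 15.85
ee_pos: [0.4953, -0.0146, 0.2267]
ee_rot: [-3.141, 0.024, -2.953]
ft_force: [0.9, 1.5, 0.5]
grip_width: -0.0001
```

View pics/f1.png

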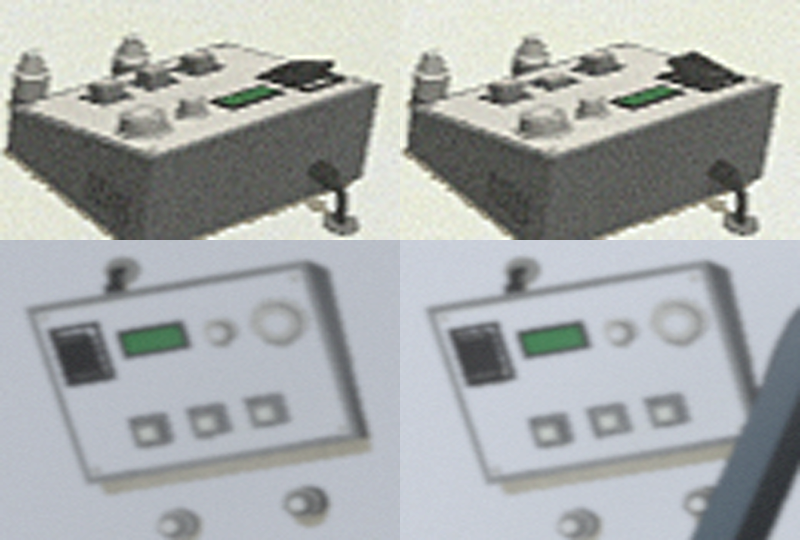

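View pics/tpf.png

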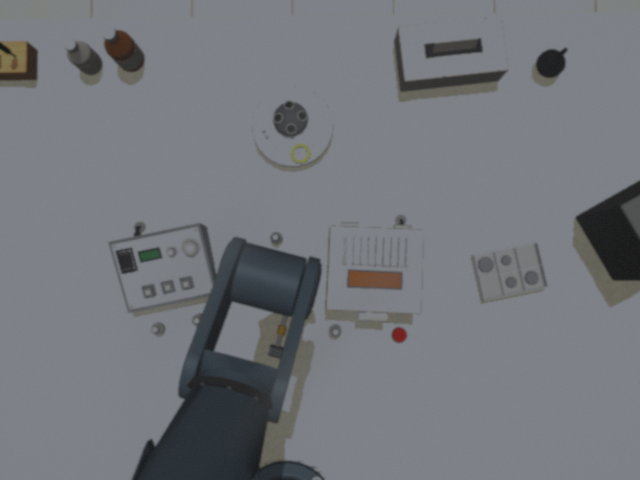

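Before and after: the middle key is low, its neighbours are up, and the rocker's rear is down. Start and stop are up. The control box, loose parts and turntable are at the same pixels, apart from the shaft and one objective, partly hidden by the arm in the top view. The lid is flat.

```bash
python3 -c "
from station import robot
print(robot.job_done())"
```

```text
the job is handed in; nothing more can be done
None
```

I did the four pushes in the order asked, with the shut fingertips only, and handed the job in at about 16 s.

| Step | Where the fingertips stopped (height) | Expected | Highest force |
|---|---|---|---|
| Lid pushed shut | 90.9 mm | 91 mm | 19 N |
| Rocker switched on | 80.5 mm | 80.3 mm | 12 N |
| Middle key pushed down | 57.2 mm | 57.7 mm | 12 N |
| Start button pressed, then released | 77.0 mm, about 6 mm after first contact | about 77.8 mm | 13 N |

**Last pictures:** the lid is flat, the rocker's rear end is down and the middle key is low. The left and right keys and the stop button are up, and the start button has come back up. The control box, turntable and loose parts have not visibly moved. The arm partly hides the focus shaft and one objective in the last top view. The lens is under the shut lid, so I could not check it.

**Disagreement:** the two cameras differed by about 1.5 pixels on where the panel's keys and buttons sit. I relied on the top view. The stop heights agree with it but would not have exposed an offset of a few millimetres. The rocker being fully on rests on its hard stop and on how it looks in the picture, because its angle cannot be read directly.

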